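# Set the choke and hold the throttle half open on a carburettor demonstration stand

## Task

Show a buyer that the second-hand carburettor on the plywood stand works: swing the black-knobbed choke lever out of its parked notch and into the notch marked by the tall pin, so that its pointer stands right over the pin, leave it there, and only then press the sprung throttle lever down by its rubber paddle to half travel (lever level) without flooring it. Finish while still holding the throttle at half: do not let go of it, and leave the jar, parts, tools and boxes lying around undisturbed.

Things in the scene. Friction and masses are not known exactly. Their poses are not given: they have to be found in the camera images.
- choke_pivot (a point): upright pivot axis of the choke lever on the stand, at the lever's height, 55 mm above the table. Its axes are the stand's: x towards the stand's far side (the levers point to -x, roughly at the robot), y towards the choke's side of the stand, z up. The stand is a fixed plywood board 220 x 360 x 12 mm; its pose on the table varies. The bare carburettor in the middle behind the levers is up to 116 mm high, the throttle's cheeks 117 mm, its index plate 138 mm.
- choke (a joint): angle of the choke lever about the upright pivot, rad: 0 in its parked notch (lever 0.75 rad to the +y side of the stand's -x direction), growing as it swings counter-clockwise seen from above, towards the throttle. The notches (white lines on the black sector) are at 0, 0.5, 1.0 and 1.5; stops at -0.06 and 1.56. Friction in the pivot holds the lever wherever it is left, without a click; about 2 to 3 N at the knob moves it.
- choke_knob (a point): centre of the choke lever's upright black knob, a cylinder 18 mm in diameter and 70 mm out from the pivot, from 58 to 110 mm above the table; this point is 90 mm above the table. The lever's flat steel arm below it has its upper face 60 mm above the table.
- choke_pointer (a point): tip region of the choke lever's thin pointer, 105 mm out from the pivot and 57 mm above the table; the pointer stands over a pin when the lever is in that pin's notch. It passes 5 mm above the tall pin.
- mark (a point): centre of the top of the tall metal pin, 10 mm in diameter, 36 mm high, top 48 mm above the table, that marks the wanted notch. It stands on the board 105 mm from the choke pivot at notch 0.5, 1.0 or 1.5; low stubs 6 mm high of the same diameter stand at the other two, none at the parked notch.
- throttle (a joint): angle of the throttle lever about its level pivot, rad: 0 released (lever slopes up by 0.3 rad towards its paddle), 0.3 at half travel (lever level), 0.6 floored against its stop. The spring always returns it: about 4 N down on the paddle starts it moving, about 8 N holds it at half, 12 N at the bottom.
- throttle_paddle (a point): black rubber paddle 40 x 36 mm, 6 mm thick, at the end of the throttle lever, 90 mm from the lever's pivot, to the -y side of the choke. This point: centre of its upper face, 141 mm above the table when released, 115 mm at half travel, 88 mm floored. From released to half travel it moves 26 mm down and some 7 mm towards the robot's side of the stand (stand -x).
- jet_jar: bystander, to be left alone: clear jar of jets with a steel cap, 36 mm across, 34 mm high, on the stand's board between the two levers; origin: centre of its underside
- piston: bystander, to be left alone: bare aluminium piston, 48 mm across, 52 mm high, on the table to the -y side of the stand; origin: centre of its underside
- bearing: bystander, to be left alone: steel ring, 52 mm across, 14 mm high, on the table to the +y side of the stand; origin: centre of its underside
- spanner: bystander, to be left alone: open spanner about 150 mm long, lying on the table behind the stand (far side from the robot)
- gasket_box: bystander, to be left alone: cardboard box 100 x 75 x 45 mm; origin: centre of its underside
- spray_can: bystander, to be left alone: can 54 mm across, 150 mm high; origin: centre of its underside
- spindle: bystander, to be left alone: steel disc 48 mm across on a stub shaft, 50 mm high overall; origin: centre of its underside

How it is judged:
On the way:
1. the choke lever's pointer stands over the tall pin (within 10 mm seen from above) with the throttle still released (horizontal distance between choke_pointer and mark below 0.01 m and value of joint throttle below 0.08 rad), for 0.3 s.
At the end, for the whole second after the job is handed in: The choke pointer is within 10 mm (seen from above) of the tall pin, and the robot itself still presses the throttle paddle (more than 2 N) with the throttle joint still, between 0.22 and 0.38 rad (half travel, about 7 mm either way at the paddle) (horizontal distance between choke_pointer and mark below 0.01 m and value of joint throttle between 0.22 and 0.38 rad and velocity of joint throttle between -0.1 and 0.1 rad/s and velocity of joint choke between -0.1 and 0.1 rad/s and contact force between any of the fingers, the arm and throttle above 2 N); the arm keeps its last pose, push and grip.
It fails at once if the throttle is opened while the choke is not in the marked notch (value of joint throttle above 0.12 rad and horizontal distance between choke_pointer and mark above 0.014 m).
It fails at once if the throttle is pushed far past half, nearly to the floor (value of joint throttle above 0.52 rad).
It fails at once if a bystander is disturbed (moved more than 30 mm) (distance of any of jet_jar, piston, bearing, spanner, gasket_box, spray_can, spindle from where it was at the start of the episode above 0.03 m).
It also fails if it takes over 51 s, if anything falls off the work surface, if the arm or the gripper's body presses on something with over 40 N, if the wrist force passes 120 N, or if a joint passes its speed limit or range.

## Robot

A 7-joint arm with a two-finger parallel gripper is mounted at the origin on the work surface. World frame = base frame: x ahead of the robot, y to its left, z up, the work surface at z = 0. Lengths are in m, angles in rad, forces in N, time in s.
With the tool pointing down it reaches from about 0.425 to 0.875 m from the base axis. Payload 4.7 kg.
Tool frame: the origin (TCP) lies on the mounting face of the last link; the fingertips stand 182 mm ahead of it and the grasp point (between the pads) lies 164 mm ahead of it; z points along the fingers, y is the direction in which the jaws open and shut (so a half turn about z gives the same grasp; the last joint's range is limited). The gripper opens to 87 mm and grips with 3 to 60 N. Pads are 19 mm wide; open, the fingers measure 117 mm over their backs; the gripper's body (75 mm by 190 mm) begins 51 mm behind the grasp point.
Start: joints at [-1.235, 0.321, -0.07, 1.45, 0.023, 1.371, -0.057], TCP at [0.206, 0.617, 0.405] pointing down, gripper open.
Joint ranges: [-2.86, 2.86], [-0.3, 2.09], [-1.38, 1.24], [0.06, 2.45], [-1.56, 4.7], [0.09, 2.05], [-2.69, 2.69]. Speed limits (rad/s): [2.57, 2.57, 3.14, 3.14, 3.14, 3.14, 3.14].

## Interface

Orientations are given as a rotation vector (axis times angle).
In Python, from bench import ctrl gives the robot as it stands. The module is installed in compiled form; this text tells all that it offers.
- The arm moves only by the tool play_rows, never from a script. Its argument "targets" is text: rows parted by semicolons, each of 7 numbers parted by spaces: the shift along the tool's x, y, z in cm, then the turn, a rotation vector about the tool's x, y, z in rad, then the opening, from -1 (shut) to 1 (fully open). In form: x y z ax ay az grip; .... A call has 1 to 20 rows; each row shifts and turns the pose as measured when the row begins, along the tool's axes as they then stand; what a row does not reach is not made up. A row lasts 1/8 s, in which the tool goes at most 62.5 mm and 10.7 degrees, less where a joint would pass 70% of its speed; a pose out of reach is approached as far as the arm can. A call is refused whole if a number of a shift passes 6.25 or a number of a turn 0.188, either way. A call with a gripper value outside its range is refused whole. The fingers move at their own pace and stop on an object; "newtons" is the grip in N (left out, the last holds). Time passes only in rows, so rows that do not move let the fingers close. It gives the time, the measured TCP pose, the force and the opening at its end, in the units of the state.
- ctrl.get_state(): the state, without advancing time (a new reading comes with each control period).
- ctrl.get_image(name): name is "scene" or "top" or "wrist"; returns a dict with "pixels" (420x560x3 uint8, blue, green, red), "depth" (420x560 float32, m along the optical axis (not along the pixel's ray), 0 where there is no reading), "intrinsics" (3x3 intrinsics, pixels), "k1" (the pictures are not rectified: a ray, as slopes to the right and down, at radius r is drawn at 1 + k1 r^2 times it, then the intrinsics apply), "R" (3x3) and "t" (3): a world point X has camera coordinates R X + t. Camera axes: x right, y down, z forward; pixel columns grow to the right and rows downward; lengths in m; the calibration is good to about 2 mm. A picture is of the moment at which its call begins.
- ctrl.close_job(): hands the job in, once; it reports no verdict.
The state is a dict: "time": time; "joint_positions": joint angles; "qd": joint speeds; "joint_torque": joint torques, N m; "position": TCP position; "tool_rot": TCP orientation; "ft_force": force on the tool from outside, world axes, zero at the start; "torque": the same for the moment, N m; "grip_width": opening from 0.0 (shut) to 1.0 (fully open).
Only numpy, scipy, OpenCV 4.12 (cv2) and the standard library are available. Lean on these libraries where they do the work, as an engineer would, in place of code of your own. Each camera call takes 0.05 s, during which the arm holds its last target.

## Working session

There is one attempt and no reset: what is moved stays moved. The work goes in short steps, Python scripts to look and compute and a tool call to move; the robot and the scene stay as the last step left them, time stands still between calls to the robot, and variables do not carry over. Pictures are saved under pics/ and viewed, and the job is handed in when it is done.

Besides the shell and the picture viewer there is one more tool, called after "Request:" as name(argument=value, ...) on one line, values as JSON. play_rows: Moves the arm, as the interface text tells. Its arguments: {"type":"object","properties":{"targets":{"type":"string"},"newtons":{"type":"number"}},"required":["targets"]}

```bash
mkdir -p pics
cat > h.py <<'E'
import numpy as np, cv2
from bench import ctrl
from scipy.spatial.transform import Rotation as Ro
def grab(n):
    im=ctrl.get_image(n); np.savez('%s.npz'%n,**{k:np.asarray(v) for k,v in im.items()}); return im
def load(n): return dict(np.load('%s.npz'%n))
def ray(im,u,v):
    K=np.asarray(im['intrinsics']);k=float(im['k1'])
    xd=np.array([(u-K[0,2])/K[0,0],(v-K[1,2])/K[1,1]]);x=xd.copy()
    for _ in range(30): x=xd/(1+k*(x@x))
    return np.array([x[0],x[1],1])
def px(im,u,v,z=None):
    R=np.asarray(im['R']);t=np.asarray(im['t']);d=ray(im,u,v)
    if z is None:
        D=im['depth'][int(round(v)),int(round(u))]; return R.T@(d*D-t)
    o=-R.T@t; w=R.T@d; return o+w*(z-o[2])/w[2]
def proj(im,X):
    K=np.asarray(im['intrinsics']);k=float(im['k1'])
    c=np.asarray(im['R'])@np.asarray(X)+np.asarray(im['t']);s=c[:2]/c[2];s=s*(1+k*(s@s))
    return np.array([K[0,0]*s[0]+K[0,2],K[1,1]*s[1]+K[1,2]])
def crop(im,u0,v0,u1,v1,s,name):
    p=im['pixels'][v0:v1,u0:u1]; cv2.imwrite('pics/'+name,cv2.resize(p,None,fx=s,fy=s,interpolation=cv2.INTER_CUBIC))
E
python3 - <<'E'
from h import *
np.set_printoptions(precision=4,suppress=True)
print(ctrl.get_state())
for n in ("scene","top","wrist"):
    im=grab(n); cv2.imwrite('pics/%s0.png'%n,im['pixels']); print(n,im['intrinsics'],im['k1'],-np.asarray(im['R']).T@im['t'])
E
```

```text
{'time': 0.0, 'joint_positions': array([-1.2349,  0.3218, -0.0701,  1.4517,  0.0226,  1.3708, -0.0569]), 'qd': array([ 0.0004, -0.0002, -0.0009, -0.0008, -0.0001, -0.0007,  0.0032]), 'joint_torque': array([ -0.0005, -49.1304,  -0.4042, -31.2519,  -0.0638,   0.0443,
         0.0002]), 'position': array([0.2055, 0.6164, 0.4037]), 'tool_rot': array([-0.5032, -3.1008,  0.003 ]), 'ft_force': array([-0.2293,  0.5657, -1.3018]), 'torque': array([-0.0291, -0.0062, -0.0505]), 'grip_width': 0.9985477070650963}
scene [[529.7087   0.     277.2889]
 [  0.     529.7087 208.6158]
 [  0.       0.       1.    ]] 0.053279770139530114 [ 1.1769 -0.2292  0.9601]
top [[429.1327   0.     276.6577]
 [  0.     429.1327 203.5426]
 [  0.       0.       1.    ]] -0.13951906081639726 [0.4239 0.0959 1.1363]
wrist [[325.2077   0.     283.0778]
 [  0.     325.2077 209.2657]
 [  0.       0.       1.    ]] -0.04524181650034755 [0.1315 0.6409 0.383 ]
```

View pics/scene0.png

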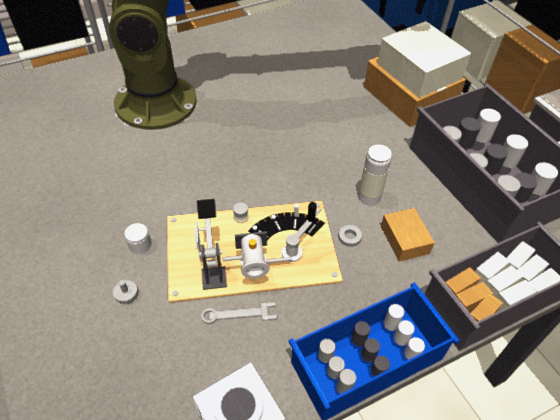

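View pics/top0.png

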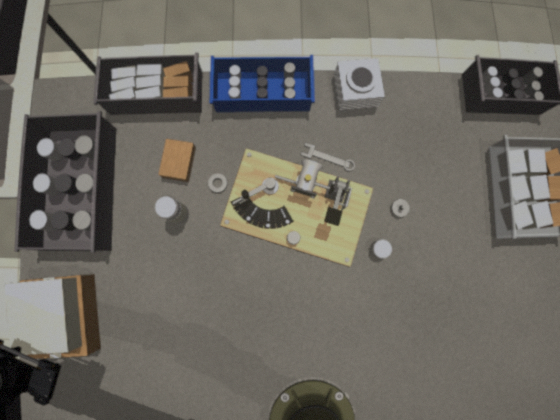

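View pics/wrist0.png

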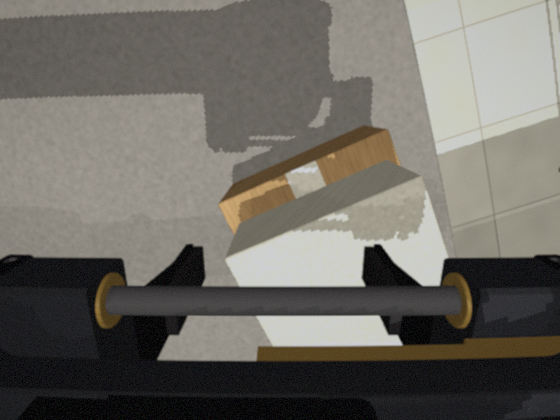

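The scene shows the stand at about (250,250), with the throttle paddle at (206,208), the choke knob at (312,211) and the tall pin apparently near (297,211). Next I'll enlarge those areas.

Run:
```python
from h import *
crop(load('scene'),160,190,350,305,4,'s1.png')
crop(load('top'),215,140,380,270,4.6,'t1.png')
```

```text
(no output)
```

View pics/s1.png

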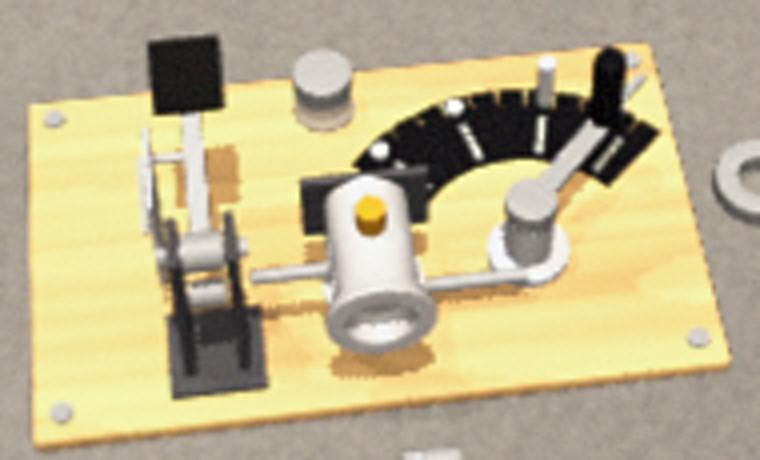

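View pics/t1.png

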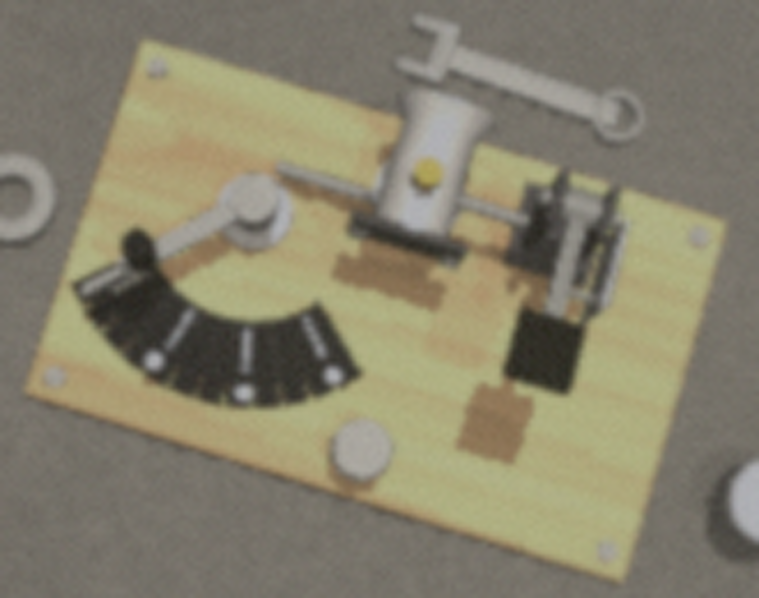

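The crops show the tall pin in the first notch (0.5), at scene crop (546,62). Low stubs stand at the other two notches. Now measuring the stand frame.

```bash
cat > m.py <<'E'
from h import *
np.set_printoptions(precision=4,suppress=True)
T=load('top');S=load('scene')
tc=lambda a,b:(a/4.6+215-.4,b/4.6+140-.4)
sc=lambda a,b:(a/4+160-.4,b/4+190-.4)
C=[px(T,*tc(*c),z=.012)[:2] for c in [(143,40),(727,218),(622,580),(27,395)]]
C2=[px(S,*sc(*c),z=.012)[:2] for c in [(725,362),(35,440),(30,105),(650,45)]]
print(np.array(C),np.array(C2))
print([np.linalg.norm(C[i]-C[(i+1)%4]) for i in range(4)],[np.linalg.norm(C2[i]-C2[(i+1)%4]) for i in range(4)])
print('pin top T',px(T,*tc(153,358),z=.048),'S',px(S,*sc(546,62),z=.048))
print('pin stubs T',px(T,*tc(243,393),z=.018),px(T,*tc(333,375),z=.018),'S',px(S,*sc(455,105),z=.018),px(S,*sc(380,150),z=.018))
print('knob top T',px(T,*tc(135,245),z=.110),'S',px(S,*sc(610,55),z=.110))
print('pivotcap T',px(T,*tc(252,196)),'S',px(S,*sc(532,195)))
print('paddle T',px(T,*tc(543,352)),px(T,*tc(543,352),z=.141),'S',px(S,*sc(187,77)),px(S,*sc(187,77),z=.141))
for p in [(521,310),(583,326),(570,393),(507,372)]: print('padT',px(T,*tc(*p),z=.141))
for p in [(149,42),(219,36),(224,106),(155,115)]: print('padS',px(S,*sc(*p),z=.141))
print('jar T',px(T,*tc(361,448),z=.046),'S',px(S,*sc(323,72),z=.046))
E
python3 m.py
```

```text
[[ 0.7211  0.1656]
 [ 0.6121 -0.1738]
 [ 0.4042 -0.1054]
 [ 0.5136  0.2324]] [[ 0.7218  0.161 ]
 [ 0.6085 -0.1751]
 [ 0.4028 -0.1071]
 [ 0.5173  0.2322]]
[np.float64(0.3565376925804302), np.float64(0.21890081472296286), np.float64(0.35506554245004746), np.float64(0.2179778280731347)] [np.float64(0.3546860053459695), np.float64(0.2165754668897652), np.float64(0.35811681739464063), np.float64(0.21655888091586398)]
pin top T [0.5306 0.1581 0.048 ] S [0.5278 0.1562 0.048 ]
pin stubs T [0.513  0.1088 0.018 ] [0.5227 0.0576 0.018 ] S [0.512  0.1077 0.018 ] [0.5225 0.056  0.018 ]
knob top T [0.5843 0.1639 0.11  ] S [0.5823 0.1623 0.11  ]
pivotcap T [0.6189 0.1024 0.0596] S [0.6161 0.1007 0.0647]
paddle T [ 0.5222 -0.0452  0.1414] [ 0.5223 -0.0452  0.141 ] S [ 0.5269 -0.0488  0.1434] [ 0.525  -0.0483  0.141 ]
padT [ 0.5439 -0.0346  0.141 ]
padT [ 0.5353 -0.0661  0.141 ]
padT [ 0.5012 -0.0584  0.141 ]
padT [ 0.5123 -0.0266  0.141 ]
padS [ 0.4956 -0.057   0.141 ]
padS [ 0.5071 -0.0239  0.141 ]
padS [ 0.55   -0.0388  0.141 ]
padS [ 0.5405 -0.0712  0.141 ]
jar T [0.4796 0.0437 0.046 ] S [0.4788 0.0419 0.046 ]
```

```bash
cat > fit.py <<'E'
from h import *
from scipy.optimize import least_squares
np.set_printoptions(precision=4,suppress=True)
obs=[((.5292,.1572),.105,-.25),((.5125,.1083),.105,.25),((.5226,.0568),.105,.75),((.5833,.1631),.07,-.75)]
f=lambda p:np.concatenate([p[:2]+r*np.array([np.cos(p[2]+np.pi+a),np.sin(p[2]+np.pi+a)])-o for o,r,a in obs])
s=least_squares(f,[.62,.1,-.31]);P=s.x;print(P,f(P).reshape(-1,2))
k=lambda th,r=.07:P[:2]+r*np.array([np.cos(P[2]+np.pi-.75+th),np.sin(P[2]+np.pi-.75+th)])
for th in (0,.25,.5): print(th,k(th),k(th,.105))
E
python3 fit.py
python3 - <<'E'
from h import *
im=load('wrist')
s=ctrl.get_state();print(Ro.from_rotvec(s['tool_rot']).as_matrix(),s['position'])
print(np.asarray(im['R']))
E
```

```text
[ 0.6176  0.1017 -0.3108] [[-0.0005  0.0003]
 [ 0.0003 -0.0002]
 [ 0.      0.0002]
 [ 0.0002 -0.0003]]
0 [0.5835 0.1628] [0.5664 0.1933]
0.25 [0.5694 0.1524] [0.5453 0.1778]
0.5 [0.5584 0.1389] [0.5287 0.1575]
[[-9.48665717e-01  3.16280286e-01 -3.72925810e-04]
 [ 3.16280494e-01  9.48664706e-01 -1.38727827e-03]
 [-8.49872131e-05 -1.43401249e-03 -9.99998968e-01]] [0.20557106 0.61648212 0.40391591]
[[ 0.31640295  0.94862341 -0.0016759 ]
 [ 0.90899475 -0.302679    0.28655536]
 [ 0.27132586 -0.09219035 -0.95806222]]
```

Request:
play_rows(targets="0 0 0 0 0 0.16 0.1; 0 0 0 0 0 0.16 0.1; 0 0 0 0 0 0.16 0.1; 0 0 0 0 0 0 0.1")

```text
time: 0.65
position: [0.2055, 0.6161, 0.4019]
tool_rot: [1.245, 2.884, -0.008]
ft_force: [-0.2, 0.6, -0.2]
grip_width: 0.637
```

```bash
cat > go.py <<'E'
import sys
from h import *
np.set_printoptions(precision=4,suppress=True)
# usage: go.py x y ztip yaw_of_tool_y : prints tool-frame shift in cm
s=ctrl.get_state();R=Ro.from_rotvec(s['tool_rot']).as_matrix()
x,y,z=map(float,sys.argv[1:4])
tip=s['position']+R[:,2]*.182
print('t',s['time'],'tip',tip,'yaw y',np.arctan2(R[1,1],R[0,1]),'tilt',R[:2,2],'F',s['ft_force'],'w',s['grip_width']*87)
d=np.array([x,y,z])-tip
print('tool shift cm',R.T@d*100,'dworld',d)
print('q',s['joint_positions'])
E
python3 go.py .5835 .1628 .2
```

```text
t 0.65 tip [0.2052 0.6152 0.2199] yaw y 0.7557269462269108 tilt [-0.0015 -0.0049] F [-0.1598  0.5696 -0.2353] w 55.430097017196005
tool shift cm [-58.8661  -3.489    2.1511] dworld [ 0.3783 -0.4524 -0.0199]
q [-1.2854  0.3213 -0.0056  1.4556  0.0017  1.3698 -0.5353]
```

Request:
play_rows(targets="-5 -0.3 0 0 0 0 0.1; -5 -0.3 0 0 0 0 0.1; -5 -0.3 0 0 0 0 0.1; -5 -0.3 0 0 0 0 0.1; -5 -0.3 0 0 0 0 0.1; -5 -0.3 0 0 0 0 0.1; -5 -0.3 0 0 0 0 0.1; -5 -0.3 0 0 0 0 0.1; -5 -0.3 0 0 0 0 0.1; -5 -0.3 0 0 0 0 0.1; 0 0 0 0 0 0 0.1")

```text
time: 2.02
position: [0.5418, 0.2253, 0.4011]
tool_rot: [1.184, 2.909, -0.01]
ft_force: [-0.3, 1.1, 0.5]
grip_width: 0.551
```

```bash
python3 go.py .5835 .1628 .13
```

```text
t 2.025 tip [0.5415 0.2242 0.2191] yaw y 0.7974308754791725 tilt [-0.0015 -0.0062] F [-0.2814  1.0671  0.47  ] w 47.93135624507729
tool shift cm [-7.2649 -1.4065  8.943 ] dworld [ 0.042  -0.0614 -0.0891]
q [-0.7264  0.1908  0.3275  1.6302 -0.0575  1.3348  0.4067]
```

Request:
play_rows(targets="-3.6 -0.7 2 0 0 0.04 0.1; -3.6 -0.6 2 0 0 0 0.1; 0 0 2 0 0 0 0.1; 0 0 0 0 0 0 0.1")

```text
time: 2.52
position: [0.5829, 0.1662, 0.3395]
tool_rot: [-1.223, -2.892, 0.007]
ft_force: [0.4, -0.6, 0.1]
grip_width: 0.55
```

```bash
python3 go.py .5835 .1628 .078
python3 - <<'E'
from h import *
for n in ("wrist","top"):
    im=grab(n)
cv2.imwrite('pics/w1.png',load('wrist')['pixels'])
E
```

```text
t 2.525 tip [0.5824 0.1655 0.1575] yaw y 0.7706713646072574 tilt [-0.0028 -0.0037] F [ 0.3568 -0.5665  0.1494] w 47.82666622704362
tool shift cm [-0.2676 -0.0708  7.9526] dworld [ 0.0011 -0.0027 -0.0795]
q [-0.6321  0.2754  0.3689  1.6623 -0.1014  1.227   0.5294]
```

View pics/w1.png

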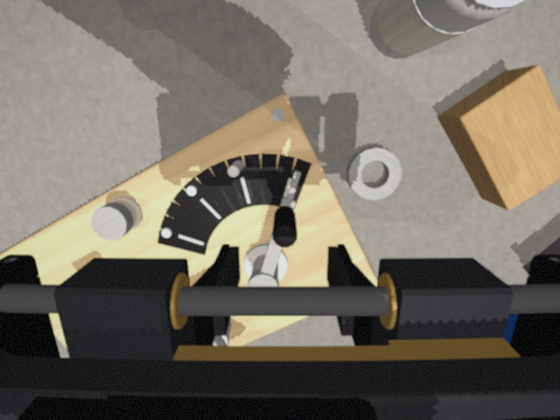

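The wrist view shows the knob at (285,225), centred between the fingers at (225,290) and (345,290). The tall pin is at (235,168). I'll descend now.

Request:
play_rows(targets="-0.2 -0.1 2.5 0 0 0 0.1; -0.1 0 2.5 0 0 0 0.1; 0 0 2.5 0 0 0 0.1; 0 0 0 0 0 0 0.1")

```text
time: 3.12
position: [0.586, 0.1678, 0.2712]
tool_rot: [1.207, 2.892, 0.01]
ft_force: [0.3, -0.7, 0.7]
grip_width: 0.547
```

```bash
python3 go.py .5835 .1628 .078
```

```text
t 3.125 tip [0.5877 0.1683 0.0892] yaw y 0.7798389996355738 tilt [0.0096 0.0029] F [ 0.2694 -0.7412  0.6679] w 47.578290404335824
tool shift cm [-0.0892 -0.7001  1.1133] dworld [-0.0042 -0.0055 -0.0112]
q [-0.6197  0.3392  0.3574  1.7291 -0.132   1.0867  0.5593]
```

Close softly after correcting the 7 mm offset.

Request:
play_rows(targets="0 -0.7 0.8 0 0 0 0.1; 0 0 0 0 0 0 0.1; 0 0 0 0 0 0 -0.4; 0 0 0 0 0 0 -0.7; 0 0 0 0 0 0 -0.8; 0 0 0 0 0 0 -0.8; 0 0 0 0 0 0 -0.8; 0 0 0 0 0 0 -0.8", newtons=6)

```text
time: 4.12
position: [0.5822, 0.1636, 0.2678]
tool_rot: [1.203, 2.888, 0.018]
ft_force: [0.7, 0.7, 0.4]
grip_width: 0.205
```

```bash
python3 go.py .5584 .1389 .08
python3 - <<'E'
from h import *
for n in ("wrist","scene"):
    im=grab(n)
cv2.imwrite('pics/w2.png',load('wrist')['pixels'])
crop(load('scene'),160,150,360,300,4,'s2.png')
E
```

```text
t 4.125 tip [0.5852 0.1647 0.0858] yaw y 0.781839398062304 tilt [0.0163 0.0058] F [0.6942 0.6872 0.4203] w 17.791791196111852
tool shift cm [ 0.0597 -3.7237  0.526 ] dworld [-0.0268 -0.0258 -0.0058]
q [-0.6176  0.3304  0.3581  1.7477 -0.1314  1.0693  0.5658]
```

View pics/w2.png

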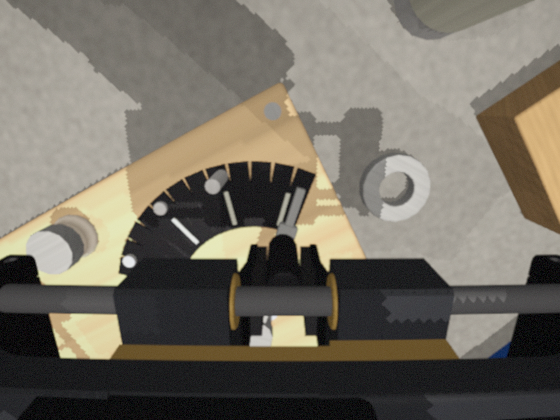

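View pics/s2.png

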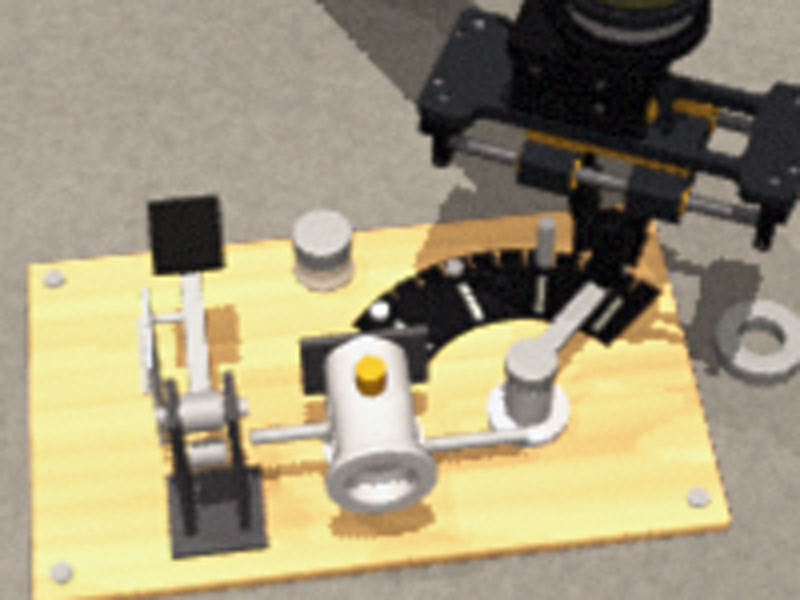

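Request:
play_rows(targets="0 -0.8 0 0 0 0 -0.8; 0 -0.8 0 0 0 0 -0.8; 0 -0.8 0 0 0 0 -0.8; 0 -0.8 0 0 0 0 -0.8; 0 0 0 0 0 0 -0.8")

```text
time: 4.85
position: [0.5574, 0.1451, 0.2678]
tool_rot: [1.196, 2.893, 0.031]
ft_force: [-1.0, 0.8, 0.2]
grip_width: 0.202
```

```bash
python3 go.py .5604 .1406 .0858
python3 - <<'E'
from h import *
for n in ("wrist","scene"):
    im=grab(n)
cv2.imwrite('pics/w3.png',load('wrist')['pixels'])
crop(load('scene'),260,180,360,255,8,'s3.png')
E
```

```text
t 4.85 tip [0.5607 0.1476 0.0859] yaw y 0.7870054765610426 tilt [0.0179 0.0138] F [-1.0386  0.8059  0.1693] w 17.574198754891064
tool shift cm [-0.4755 -0.5155 -0.0045] dworld [-0.0003 -0.007  -0.0001]
q [-0.6137  0.2711  0.3635  1.8213 -0.1202  1.0483  0.5827]
```

View pics/w3.png

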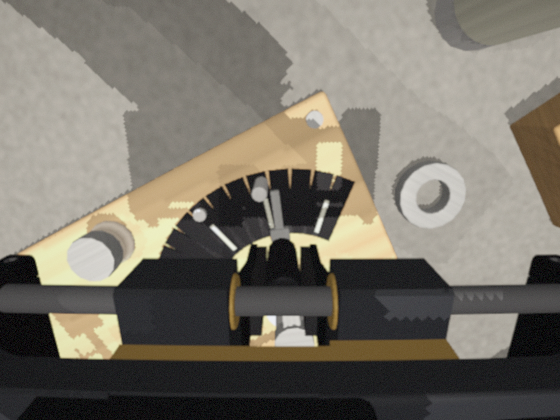

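View pics/s3.png

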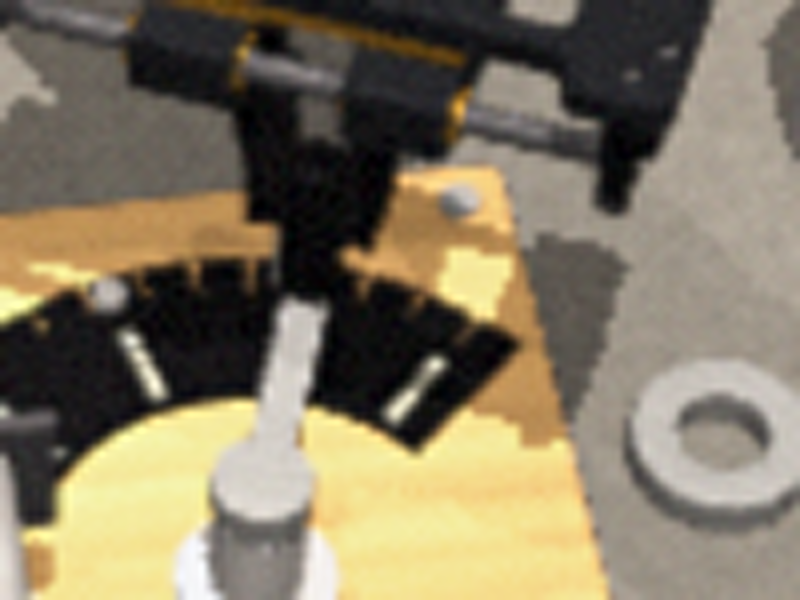

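Request:
play_rows(targets="-0.2 -0.3 0 0 0 0 -0.8; -0.2 -0.25 0 0 0 0 -0.8; 0 0 0 0 0 0 -0.8")

```text
time: 5.32
position: [0.5557, 0.1403, 0.2678]
tool_rot: [1.196, 2.898, 0.033]
ft_force: [-1.4, 0.3, 1.8]
grip_width: 0.205
```

```bash
python3 go.py .5604 .1406 .0858
python3 - <<'E'
from h import *
for n in ("wrist",):
    im=grab(n)
crop(load('wrist'),180,130,380,280,4,'w4.png')
E
```

```text
t 5.325 tip [0.5583 0.1434 0.0858] yaw y 0.7881240883360549 tilt [0.0142 0.0167] F [-1.3814  0.3365  1.8467] w 17.872634813755095
tool shift cm [-0.3451 -0.0495 -0.0007] dworld [ 0.0021 -0.0028 -0.    ]
q [-0.6074  0.2666  0.365   1.827  -0.1232  1.0501  0.5936]
```

View pics/w4.png

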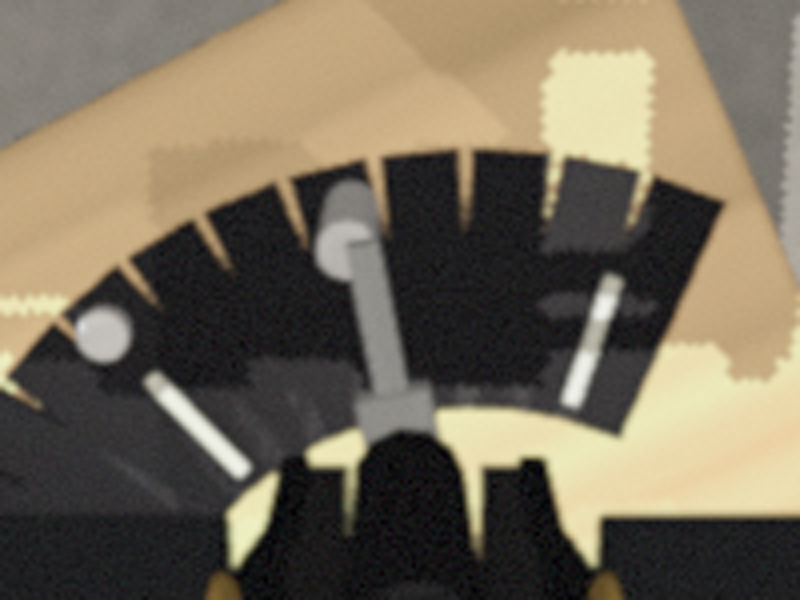

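The wrist crop shows the pointer tip at (363,243) and the pin top at (341,247), about 4 mm short. A small nudge should close it.

Request:
play_rows(targets="-0.2 -0.3 0 0 0 0 -0.8; 0 0 0 0 0 0 -0.8; 0 0 0 0 0 0 -0.8")

```text
time: 5.75
position: [0.5547, 0.1374, 0.2677]
tool_rot: [1.196, 2.9, 0.033]
ft_force: [-2.2, 3.5, 2.0]
grip_width: 0.203
```

```bash
python3 go.py .5604 .1406 .0858
python3 - <<'E'
from h import *
for n in ("wrist",):
    im=grab(n)
crop(load('wrist'),180,130,380,280,4,'w5.png')
E
```

```text
t 5.75 tip [0.557  0.1406 0.0858] yaw y 0.7885966342879562 tilt [0.0125 0.0177] F [-2.1964  3.5211  2.0099] w 17.704312667386812
tool shift cm [-0.2441  0.2412  0.003 ] dworld [ 0.0034 -0.      0.    ]
q [-0.6042  0.2637  0.3663  1.8306 -0.124   1.0508  0.5994]
```

View pics/w5.png

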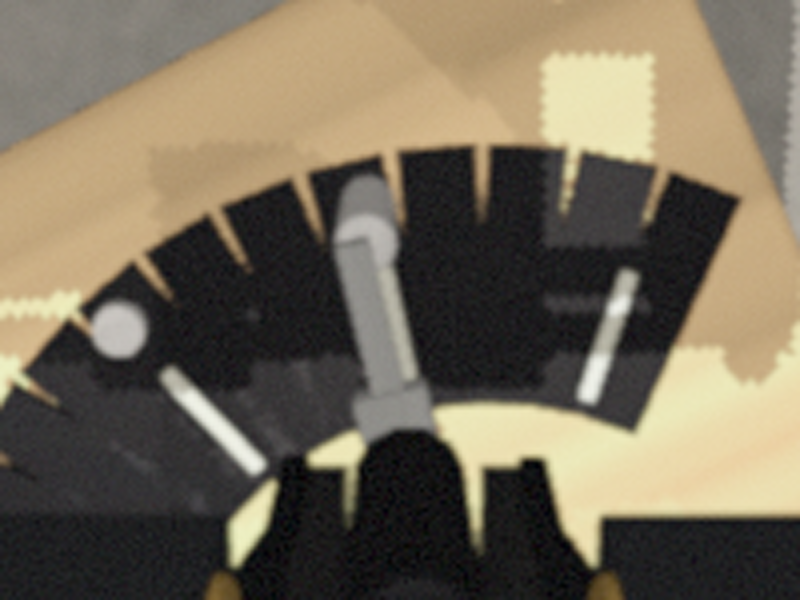

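Now the pointer end is at (352,240) and the pin centre at (366,240), so it went past by 2–3 mm. I'll nudge it back slightly, then release.

Request:
play_rows(targets="0 0.2 0 0 0 0 -0.8; 0 0 0 0 0 0 -0.8")

```text
time: 6.05
position: [0.5556, 0.1382, 0.2677]
tool_rot: [1.198, 2.901, 0.03]
ft_force: [-1.4, 3.9, 3.8]
grip_width: 0.204
```

```bash
python3 go.py .5604 .1406 .0858
python3 - <<'E'
from h import *
for n in ("wrist",):
    im=grab(n)
crop(load('wrist'),180,130,380,280,4,'w6.png')
E
```

```text
t 6.05 tip [0.5574 0.1412 0.0858] yaw y 0.7878275984748198 tilt [0.0099 0.0167] F [-1.4206  3.9099  3.7926] w 17.726063779280345
tool shift cm [-0.2542  0.1659 -0.0027] dworld [ 0.003  -0.0006  0.    ]
q [-0.6043  0.2671  0.3661  1.8266 -0.1246  1.0544  0.5981]
```

View pics/w6.png

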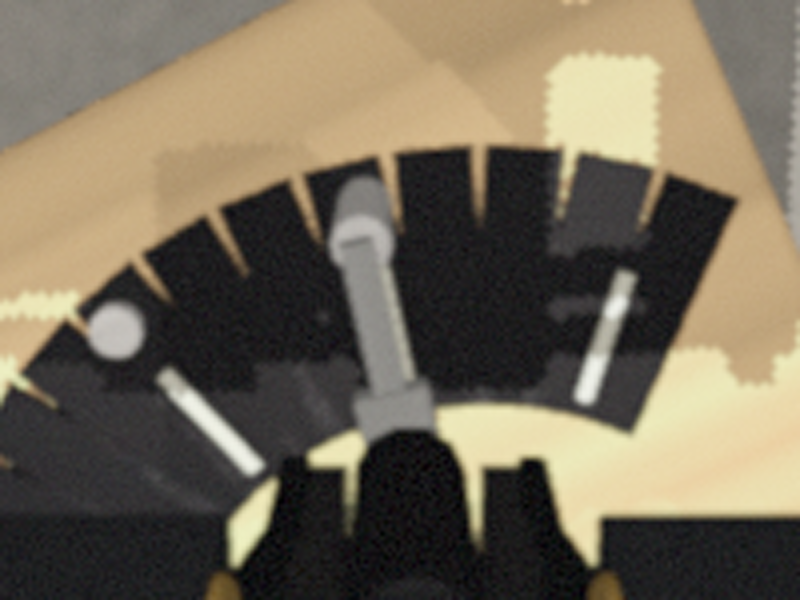

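The pointer end at (357,239) now sits over the pin centre at (361,240), within about 1 mm. I'll open and lift.

Request:
play_rows(targets="0 0 0 0 0 0 -0.6; 0 0 0 0 0 0 -0.2; 0 0 0 0 0 0 0.1; 0 0 0 0 0 0 0.1; 0 0 -3 0 0 0 0.1; 0 0 -4 0 0 0 0.1; 0 0 -4 0 0 0 0.1; 0 0 0 0 0 0 0.1")

```text
time: 7.1
position: [0.5559, 0.1325, 0.3792]
tool_rot: [1.202, 2.893, 0.023]
ft_force: [0.2, 0.2, -0.2]
grip_width: 0.55
```

```bash
python3 go.py .5235 -.047 .2
python3 - <<'E'
from h import *
for n in ("wrist","top","scene"):
    im=grab(n)
crop(load('wrist'),180,100,380,250,4,'w7.png')
crop(load('scene'),260,180,360,255,7,'s7.png')
E
```

```text
t 7.1 tip [0.5584 0.1343 0.1972] yaw y 0.7834147821685192 tilt [0.0135 0.0102] F [ 0.2153  0.182  -0.1933] w 47.81249399658219
tool shift cm [-10.3844 -15.2625  -0.511 ] dworld [-0.0349 -0.1813  0.0028]
q [-0.6206  0.1641  0.3828  1.7075 -0.071   1.2668  0.5612]
```

View pics/w7.png

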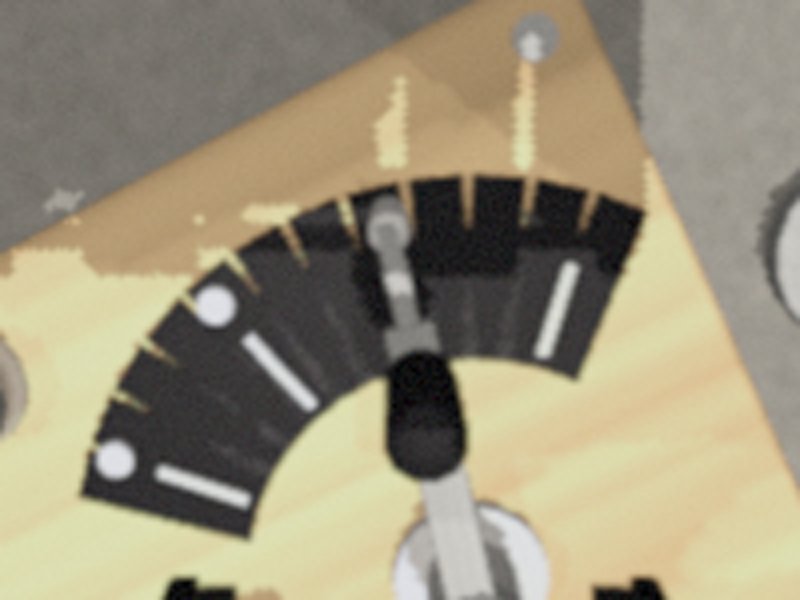

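View pics/s7.png

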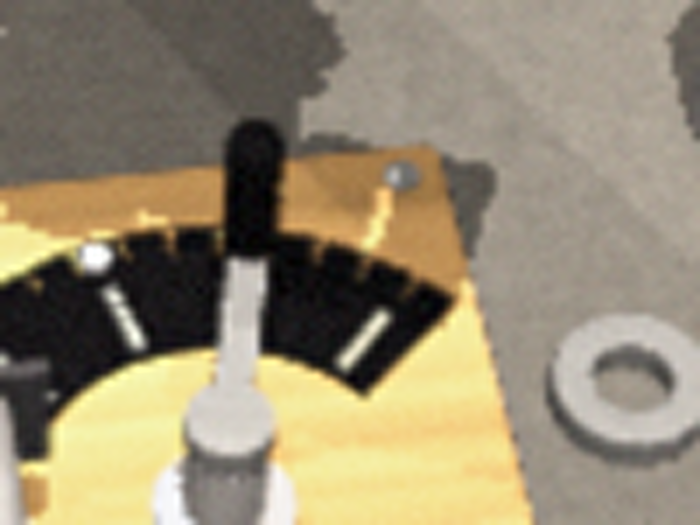

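The choke is released with the pointer over the pin at (390,228). Next: close the fingers, align with the stand and go above the paddle.

Request:
play_rows(targets="0 0 -1 0 0 -0.16 -1; 0 0 0 0 0 -0.16 -1; 0 0 0 0 0 -0.16 -1; 0 0 0 0 0 0 -1")

```text
time: 7.75
position: [0.5529, 0.1322, 0.3779]
tool_rot: [-0.459, -3.103, -0.003]
ft_force: [0.2, -0.2, -0.6]
grip_width: 0.185
```

```bash
python3 go.py .519 -.0455 .2
```

```text
t 7.75 tip [0.552  0.1327 0.1959] yaw y 1.2769781539397815 tilt [-0.0049  0.0027] F [ 0.2026 -0.2219 -0.5707] w 16.12561800383359
tool shift cm [ -1.9972 -18.0143  -0.4473] dworld [-0.033  -0.1782  0.0041]
q [-0.5857  0.1652  0.3419  1.7064 -0.0615  1.284   1.0466]
```

Request:
play_rows(targets="-0.5 -4.5 0 0 0 0 -1; -0.5 -4.5 0 0 0 0 -1; -0.5 -4.5 0 0 0 0 -1; -0.5 -4.5 0 0 0 0 -1; 0 0 0 0 0 0 -1; 0 0 0 0 0 0 -1")

```text
time: 8.5
position: [0.517, -0.0496, 0.3716]
tool_rot: [-0.484, -3.09, 0.002]
ft_force: [0.1, 0.4, -0.0]
grip_width: 0.002
```

```bash
python3 go.py .519 -.0455 .15
```

```text
t 8.5 tip [ 0.5145 -0.0494  0.1896] yaw y 1.2600277383237857 tilt [-0.0136  0.001 ] F [ 0.0709  0.41   -0.0466] w 0.17807352937160925
tool shift cm [-0.3625  0.5183  3.9577] dworld [ 0.0045  0.0039 -0.0396]
q [-0.4091  0.0639  0.4751  1.8283 -0.0307  1.2702  1.3346]
```

Request:
play_rows(targets="-0.4 0.5 1.5 0 0 0 -1; 0 0 1.5 0 0 0 -1; 0 0 0 0 0 0 -1")

```text
time: 8.88
position: [0.5224, -0.0425, 0.3377]
tool_rot: [-0.479, -3.088, 0.002]
ft_force: [0.4, 0.3, -0.1]
grip_width: 0.003
```

```bash
python3 go.py .519 -.0455 .141
python3 - <<'E'
from h import *
for n in ("wrist","top","scene"):
    im=grab(n)
cv2.imwrite('pics/w8.png',load('wrist')['pixels'])
crop(load('scene'),160,150,290,275,5,'s8.png')
E
```

```text
t 8.875 tip [ 0.5194 -0.0423  0.1558] yaw y 1.263288799475955 tilt [-0.0164  0.001 ] F [ 0.3597  0.2657 -0.1317] w 0.22262354604230813
tool shift cm [-0.086  -0.3122  1.4751] dworld [-0.0004 -0.0032 -0.0148]
q [-0.4103  0.1053  0.4712  1.8589 -0.0511  1.2058  1.3409]
```

View pics/w8.png

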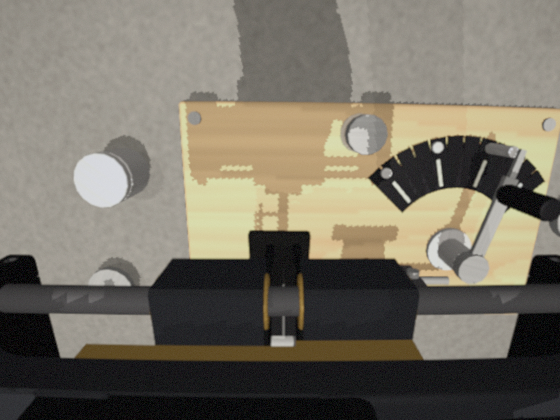

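View pics/s8.png

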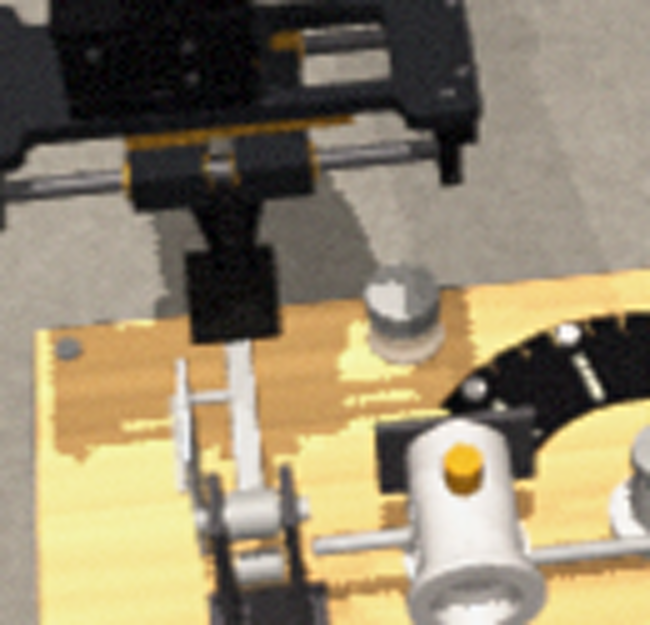

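The paddle (wrist x 250–308) is centred under the closed fingers. Descending in small steps.

Request:
play_rows(targets="0 -0.2 0.6 0 0 0 -1; 0 0 0.5 0 0 0 -1; 0 0 0.4 0 0 0 -1; 0 0 0 0 0 0 -1")

```text
time: 9.52
position: [0.5226, -0.0453, 0.3257]
tool_rot: [-0.481, -3.094, -0.001]
ft_force: [-0.5, -0.2, 4.0]
grip_width: 0.007
```

```bash
python3 go.py .518 -.045 .115
```

```text
t 9.525 tip [ 0.5208 -0.0449  0.1437] yaw y 1.2621322429774997 tilt [-0.01    0.0021] F [-0.5451 -0.1903  4.0211] w 0.6339059844213697
tool shift cm [ 0.2352 -0.0871  2.8708] dworld [-0.0028 -0.0001 -0.0287]
q [-0.4049  0.1153  0.4735  1.8745 -0.0584  1.175   1.3511]
```

Request:
play_rows(targets="0.05 0 0.5 0 0 0 -1; 0.05 0 0.5 0 0 0 -1; 0.05 0 0.5 0 0 0 -1; 0 0 0 0 0 0 -1")

```text
time: 10.02
position: [0.5207, -0.0447, 0.3108]
tool_rot: [-0.481, -3.094, -0.002]
ft_force: [-0.6, 0.7, 5.2]
grip_width: 0.005
```

```bash
python3 go.py .518 -.045 .115
```

```text
t 10.025 tip [ 0.5188 -0.0441  0.1288] yaw y 1.2622669089286176 tilt [-0.0105  0.003 ] F [-0.6106  0.7299  5.1552] w 0.44102258488630297
tool shift cm [ 0.0329 -0.1087  1.3773] dworld [-0.0008 -0.0009 -0.0138]
q [-0.4033  0.1266  0.4726  1.8953 -0.0657  1.1451  1.3561]
```

Request:
play_rows(targets="0.05 -0.1 0.5 0 0 0 -1; 0.05 0 0.5 0 0 0 -1; 0 0 0.2 0 0 0 -1; 0 0 0 0 0 0 -1; 0 0 0 0 0 0 -1")

```text
time: 10.65
position: [0.5192, -0.0445, 0.3001]
tool_rot: [-0.48, -3.093, -0.005]
ft_force: [-1.2, -0.1, 7.0]
grip_width: 0.007
```

```bash
python3 go.py .518 -.045 .115
python3 - <<'E'
from h import *
for n in ("wrist","top","scene"):
    im=grab(n)
cv2.imwrite('pics/w9.png',load('wrist')['pixels'])
crop(load('scene'),160,160,340,290,4.4,'s9.png')
E
python3 go.py .518 -.045 .115
```

```text
t 10.65 tip [ 0.5172 -0.0436  0.1181] yaw y 1.2628762693058355 tilt [-0.0111  0.0052] F [-1.2279 -0.0524  7.0118] w 0.5872977747084424
tool shift cm [-0.1208 -0.1115  0.3088] dworld [ 0.0008 -0.0014 -0.0031]
q [-0.4011  0.1352  0.4721  1.9097 -0.073   1.1238  1.3625]
t 10.8 tip [ 0.5172 -0.0436  0.1181] yaw y 1.2628019949811402 tilt [-0.0111  0.0052] F [-2.9354 -0.2384  7.729 ] w 0.3948080093542514
tool shift cm [-0.1196 -0.1107  0.3105] dworld [ 0.0008 -0.0014 -0.0031]
q [-0.4011  0.1352  0.4721  1.9096 -0.073   1.1238  1.3625]
```

View pics/w9.png

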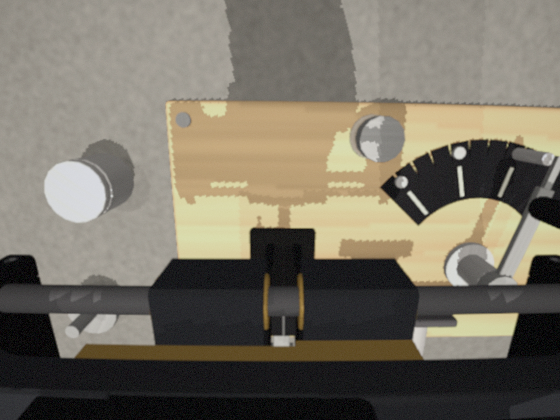

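View pics/s9.png

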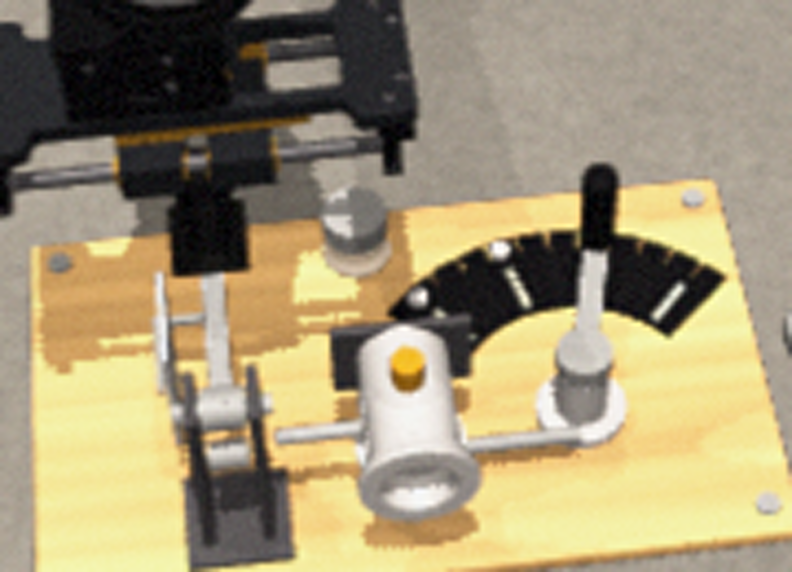

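Tip height and force (7–8 N) suggest about 0.27 rad. I'll check the lever slope with depth.

Run:
```python
from h import *
np.set_printoptions(precision=4,suppress=True)
S=load('scene')
P0=np.array([.5168,-.0449]);ax=np.array([np.cos(-.3108),np.sin(-.3108)])
for a,b in [(213,285),(214,300),(216,320),(218,340),(219,360),(221,380)]:
    u,v=a/4.4+160-.4,b/4.4+160-.4
    X=px(S,u,v); print((a,b),X,'s',(X[:2]-P0)@ax)
for a,b in [(185,235),(240,255),(185,262),(210,265),(235,265),(205,250)]:
    u,v=a/4.4+160-.4,b/4.4+160-.4
    X=px(S,u,v); print('pad',(a,b),X,'s',(X[:2]-P0)@ax)
crop(S,180,190,240,245,10,'s10.png')
```

```text
(213, 285) [ 0.5406 -0.0537  0.1117] s 0.025312184995073896
(214, 300) [ 0.5495 -0.0566  0.1127] s 0.03468453706214271
(216, 320) [ 0.5588 -0.0596  0.1106] s 0.04452048829411191
(218, 340) [ 0.5723 -0.0637  0.1143] s 0.05857861525878139
(219, 360) [ 0.5809 -0.0669  0.1118] s 0.06777506496706102
(221, 380) [ 0.5909 -0.07    0.111 ] s 0.0781912279996604
pad (185, 235) [ 0.5121 -0.0556  0.1173] s -0.0011500364111119655
pad (240, 255) [ 0.5361 -0.0379  0.1201] s 0.016276677168867045
pad (185, 262) [ 0.526  -0.0612  0.1162] s 0.013741235785847022
pad (210, 265) [ 0.5361 -0.0525  0.1207] s 0.020660111501226118
pad (235, 265) [ 0.5376 -0.0413  0.1162] s 0.01866151233681205
pad (205, 250) [ 0.5232 -0.0503  0.1158] s 0.007720007709155249
```

View pics/s10.png

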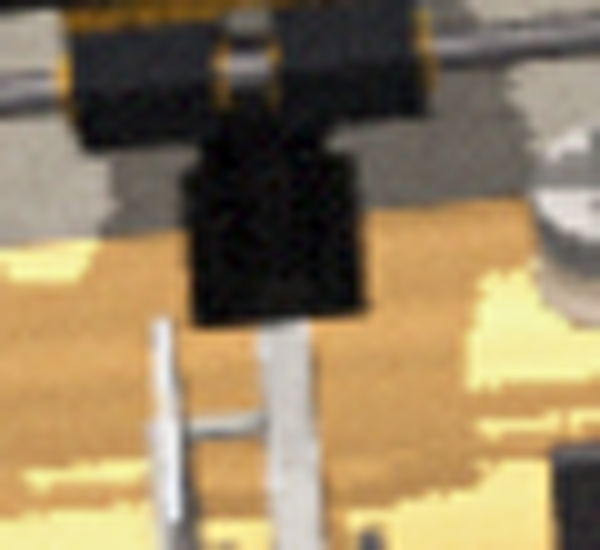

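The lever is level within depth noise (z 0.111–0.114 along it), and the paddle top reads about 0.117. I'll nudge 1–2 mm down and settle.

Request:
play_rows(targets="0 -0.1 0.15 0 0 0 -1; 0 0 0.05 0 0 0 -1; 0 0 0 0 0 0 -1; 0 0 0 0 0 0 -1; 0 0 0 0 0 0 -1; 0 0 0 0 0 0 -1")

```text
time: 11.55
position: [0.5192, -0.045, 0.3008]
tool_rot: [-0.479, -3.093, -0.009]
ft_force: [-3.0, -0.1, 6.6]
grip_width: 0.008
```

```bash
python3 go.py .518 -.045 .115
python3 - <<'E'
from h import *
np.set_printoptions(precision=4,suppress=True)
S0=load('scene')
S=grab('scene');W=grab('wrist');T=grab('top');print(ctrl.get_state()['ft_force'])
P0=np.array([.5168,-.0449]);ax=np.array([np.cos(-.3108),np.sin(-.3108)])
# lever slope: bright pixels along arm
pts=[]
for v in range(225,250):
  for u in (207,208,209,210):
    X=px(S,u,v); s=(X[:2]-P0)@ax
    if .09<X[2]<.13: pts.append((s,X[2]))
pts=np.array(pts);print(len(pts),np.polyfit(pts[:,0],pts[:,1],1),np.median(pts[:,1]))
crop(S,260,170,360,245,7,'s11.png')
crop(W,440,100,560,220,5,'w11.png')
E
python3 go.py .518 -.045 .115
```

```text
t 11.55 tip [ 0.5173 -0.0436  0.1188] yaw y 1.263238468559095 tilt [-0.0102  0.0076] F [-3.0191 -0.146   6.6491] w 0.7040408328127076
tool shift cm [-0.112  -0.1158  0.3766] dworld [ 0.0007 -0.0014 -0.0038]
q [-0.3999  0.1342  0.4725  1.9093 -0.0751  1.1245  1.3653]
[-2.4722  0.3915  6.4818]
95 [0.0144 0.1118] 0.11243192824860901
t 11.7 tip [ 0.5173 -0.0436  0.1188] yaw y 1.2632362216034068 tilt [-0.0102  0.0075] F [-2.4722  0.3915  6.4818] w 0.7085078339602504
tool shift cm [-0.1112 -0.113   0.3768] dworld [ 0.0007 -0.0014 -0.0038]
q [-0.3999  0.1342  0.4725  1.9093 -0.0751  1.1245  1.3653]
```

View pics/w11.png

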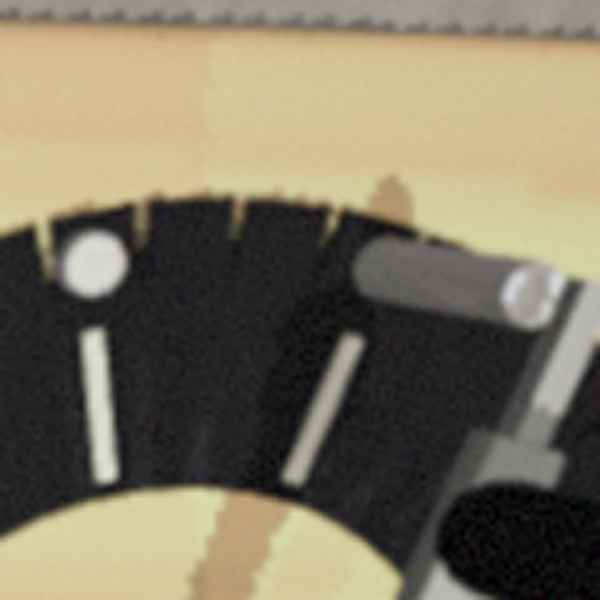

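View pics/s11.png

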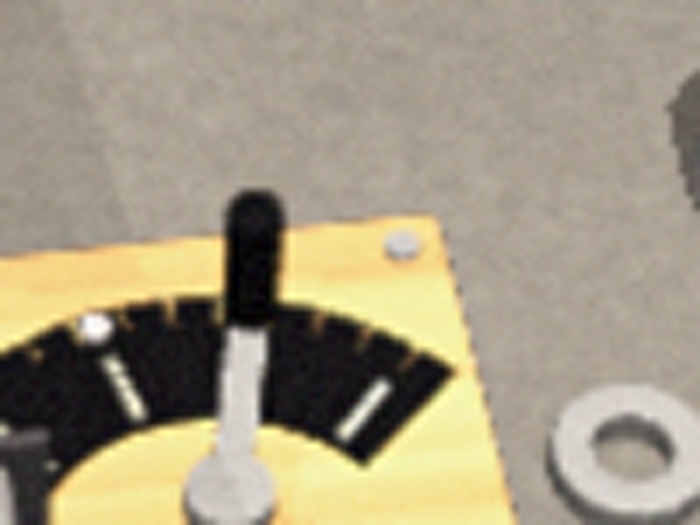

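The tip crept up to 0.1188 (about 0.26 rad) because each zero row re-targets the measured pose. I'll press 2–3 mm deeper and finish on a row that pushes.

Request:
play_rows(targets="0 -0.1 0.25 0 0 0 -1; 0 0 0.15 0 0 0 -1; 0 0 0.1 0 0 0 -1; 0 0 0.07 0 0 0 -1")

```text
time: 12.2
position: [0.5188, -0.0452, 0.2972]
tool_rot: [-0.478, -3.093, -0.013]
ft_force: [-2.9, 0.5, 8.0]
grip_width: 0.004
```

```bash
python3 go.py .518 -.045 .115
python3 - <<'E'
from h import *
np.set_printoptions(precision=4,suppress=True)
P0=np.array([.5168,-.0449]);ax=np.array([np.cos(-.3108),np.sin(-.3108)])
allp=[]
for i in range(5):
  S=grab('scene')
  for v in range(224,250):
   for u in (207,208,209,210):
    X=px(S,u,v); s=(X[:2]-P0)@ax
    if .09<X[2]<.13 and .024<s<.08: allp.append((s,X[2]))
a=np.array(allp)
c,V=np.polyfit(a[:,0],a[:,1],1,cov=True);print(len(a),c,np.sqrt(np.diag(V)))
W=grab('wrist');T=grab('top');cv2.imwrite('pics/t12.png',T['pixels'])
crop(S,180,190,240,245,10,'s12.png')
E
python3 go.py .518 -.045 .115
```

```text
t 12.2 tip [ 0.5169 -0.0434  0.1152] yaw y 1.2637897993128953 tilt [-0.0104  0.0099] F [-2.8982  0.5307  8.0264] w 0.38813178960387845
tool shift cm [-0.1504 -0.1155  0.0143] dworld [ 0.0011 -0.0016 -0.0002]
q [-0.3981  0.1377  0.4726  1.9137 -0.0797  1.1176  1.3701]
430 [0.008  0.1106] [0.005  0.0003]
t 12.55 tip [ 0.5169 -0.0435  0.1152] yaw y 1.263640353518202 tilt [-0.0104  0.0098] F [-3.1849  0.9036  8.143 ] w 0.20575373904235178
tool shift cm [-0.1488 -0.1098  0.0162] dworld [ 0.0011 -0.0015 -0.0002]
q [-0.3981  0.1376  0.4726  1.9137 -0.0796  1.1176  1.37  ]
```

View pics/t12.png

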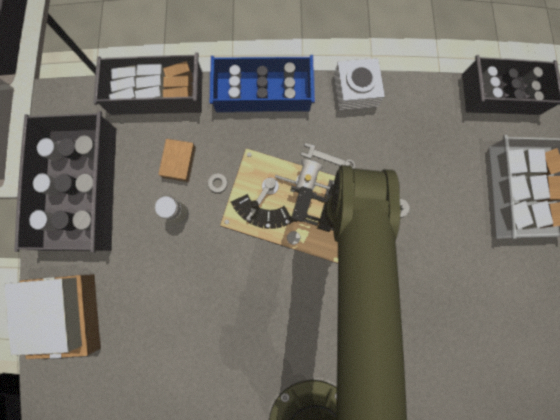

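View pics/s12.png

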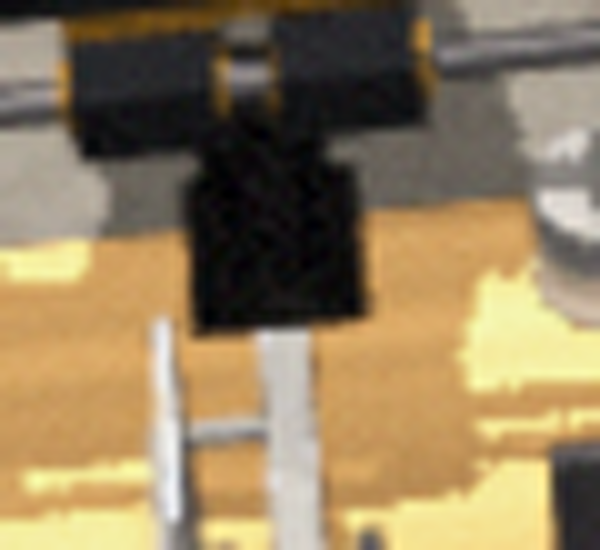

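The lever slope measures 0.008 ± 0.005 (level), the tip is at 0.115 m with about 8 N on it, and it is stable. The top view shows the bystanders where they were. Handing in.

```bash
python3 -c "
from h import *
ctrl.close_job(); print(ctrl.get_state()['time'])"
```

```text
the job is handed in; nothing more can be done
the job is handed in; nothing more can be done
```

I put the choke in the marked notch first, then pressed the throttle to half. I handed in at about 12.6 s with the arm still holding the paddle; no verdict is reported.

- **Choke:** I gripped the knob, swung the lever from its parked notch to the tall pin at notch 0.5, corrected a 2–3 mm overshoot and let go. The wrist picture before release put the pointer within about 1 mm of the pin. Pictures after release and while pressing the throttle also showed it over the pin.
- **Throttle:** I pressed the paddle with closed fingers. My last checks:
  - The fingertips were at 0.115 m, the half-travel height.
  - The lever was level to within 0.01 rad by the scene camera's depth readings.
  - The upward force was about 8 N, steady over 0.35 s.
  - Before that, the throttle had crept back about 1 mm, to roughly 0.26 rad by my estimate; I pressed it down again.
- **Bystanders:** None looked moved in the last top view. The arm partly hid the parts on the throttle side there, so I did not see the piston clearly at the end.
- **Disagreement:** The arm's own reading of the knob position differed from the camera's by about 2.5 mm. I set the final choke position from the wrist picture.

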